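# Eject the battery pack and catch it with the other finger

### The arm

A 6-joint arm with a two-finger parallel gripper is mounted at the origin on a cart in front of the work surface, level with it; the furniture and walls round the work are solid. World frame = base frame: x ahead of the robot, y to its left, z up, the work surface at z = 0. Lengths are in m, angles in rad, forces in N, time in s.
With the tool pointing down it reaches from about 0.35 to 0.975 m from the base axis. Payload 4.9 kg.
Tool frame: the origin (TCP) lies at the very end of the fingers, on their centre line; the grasp point (between the pads) lies 19 mm behind it; z points along the fingers, y is the line along which they close (so a half turn about z gives the same grasp; the last joint's range is limited). The gripper opens to 85 mm and grips with 20 to 120 N. Pads are 22 mm wide; open, the fingers measure 114 mm over their backs; the gripper's body (76 mm by 85 mm) begins 54 mm behind the grasp point. The pads swing forward as they close: fully open they stand 13 mm farther back than shut.
Start: joints at [1.168, 0.053, 1.613, -0, 1.476, -0.119], TCP at [0.175, 0.6, 0.231] pointing down, gripper open.
Joint ranges: [-3.01, 3.01], [-1.01, 2.22], [0.06, 2.58], [-1.02, 4.17], [0.09, 2.62], [-3.14, 3.14]. Speed limits (rad/s): [2.57, 2.57, 3.14, 3.14, 3.14, 3.14].

### API

Orientations are given as a unit quaternion [w, x, y, z].
In Python, from plant import manip, vision, order gives the robot as it stands.
- The arm moves only by the tool play_rows, never from a script. Its argument "steps" is a list that holds one entry, the list of rows, each a list of 6 numbers: the shift along the tool's x, y, z in mm, then the turn, a rotation vector about the tool's x, y, z in degrees. A call has 1 to 12 rows; each row is the pose to reach, as a shift and turn from the pose commanded when the call began, along the tool's axes at that moment; what a row does not reach only later rows make up. A row lasts 1/12 s, in which the tool goes at most 41.7 mm and 7.16 degrees, less where a joint would pass 70% of its speed; a pose out of reach is approached as far as the arm can. A call with a gripper value outside its range is refused whole. "claw" is the gripper's target within -1 to 1 (fully open at 1, half-way at 0, shut at -1), set as the call begins (left out, the last holds). The fingers move at their own pace and stop on an object; the grip force is fixed at half the most. Time passes only in rows, so rows that repeat a pose let the fingers close. It gives the time, the measured TCP pose, the force, the opening and the grip force at its end, in the units of the state.
- manip.state(): the state, without advancing time (a new reading comes with each control period).
- vision.grab_frame(name): name is "scene" or "top" or "wrist"; returns (picture, depth): 400x640x3 uint8, blue, green, red; 400x640 float32, m along the optical axis (not along the pixel's ray), 0 where there is no reading.
- vision.camera_info(name): a dict with "K" (3x3 intrinsics, pixels), "eye" and "orientation" of the camera in the world; the wrist camera has in their place "T_tool_cam" (4x4, takes a point from camera to tool coordinates, whose origin is the TCP and whose axes are the flange's). Camera axes: x right, y down, z forward; pixel columns grow to the right and rows downward; lengths in m; the calibration is good to about 2 mm. A picture is of the moment at which its call begins: read the wrist's pose just before it. camera_info takes no time and is no camera call.
- order.job_done(): hands the job in; it is judged then, once.
The state is a dict: "time": time; "joint_pos": joint angles; "joint_vel": joint speeds; "joint_efforts": joint torques, N m; "tool_pos": TCP position; "tool_rot": TCP orientation; "contact_force": force on the tool from outside, world axes, zero at the start; "ft_torque": the same for the moment, N m; "gripper_width": opening from 0.0 (shut) to 1.0 (fully open); "grasp_force": force on a finger pad.
Only numpy, scipy, OpenCV 4.12 (cv2) and the standard library are available. Lean on these libraries where they do the work, as an engineer would, in place of code of your own. Each camera call takes 0.05 s, during which the arm holds its last target. There are 200 camera calls.

### The job

Press the charging dock's eject key with one fingertip and trap the battery pack with the other finger as the spring shoots it out, before it slides away: it should come out one to six centimetres and no more. Finish while holding: keep that finger against the popped-out pack so that it stays trapped on the runway. Do not pick up or lift the pack, and leave the tape roll, the tin and the earbud case beside the dock where they are.

Things in the scene. Friction and masses are not known exactly. Their poses are not given: they have to be found in the camera images.
- dock: Grey charging dock, fixed. Origin on the desk, below the front face of the parked pack; x points back into the dock, y to the key's side, z up. The pack shoots out along -x on a straight runway: x = 0 to -110 mm (open end), 43 mm wide, centred on y = 0, floor 12 mm, rails' tops 20 mm above the desk. Bay behind: x = 0 to 125 mm, y = -28 to 28 mm, top 55 mm, roof from x = 30 mm
- catch_point (a point): point over the runway's centre line, 40 mm in front of the parked pack (dock x -40, y 0 mm), 30 mm above the desk. It lies straight beside the key: two fingertips side by side along the dock's y, 50 to 100 mm apart, can stand one in the pack's way here and the other over the key
- pack: Black battery pack, 70 (x) x 40 (y) x 34 mm high, 0.11 to 0.23 kg, loose; origin at the centre of its underside. Parked at dock x 35, y 0, z 12 mm, its top 46 mm above the desk, held by a latch. When the key frees it, a spring (4 N, falling to 2 N over a 40 mm stroke) shoots it out along dock -x at 0.7 to 1 m/s: too fast to chase, so the stopping finger must already be in its way
- pack_front (a point): centre of the pack's front face, 17 mm above its underside
- key_top (a point): centre of the eject key's top face: a broad pale ribbed key 40 mm (dock x) x 60 mm (dock y), at dock x -60 to -20, y 42 to 102 mm, in a frame 24 mm high; its top 36 mm above the desk when up and 28 mm when fully down
- eject_key (a joint): how far the key is pressed, m: 0 up, 0.008 fully down; spring-loaded, about 2 N to start and 5 N fully down plus under 1 N of latch friction; the pack is freed at about 0.004
- tape_roll: bystander beside the dock: roll of brown tape standing on its flat side, 96 mm across, 48 mm high; origin at its underside
- clip_tin: bystander beside the dock: small round clip tin with a lid, 57 mm across, 20 mm high; origin at its underside
- earbud_case: bystander beside the dock: white earbud case, 26 x 60 x 42 mm high; origin at its underside
Mind the look-alikes: they are no part of the job. Of the things like the pack, leave any that is green; of the rest the smaller one is meant.

How it is judged:
By the outcome, as a careful person would: the job done as asked, in the order asked, and still so for the second after the job is handed in, while the arm keeps its last pose, push and grip.
It also fails if it takes over 32 s, if anything falls off the work surface, if the arm or the gripper's body presses on something with over 40 N, if the wrist force passes 120 N, or if a joint passes its speed limit or range.

## Working session

There is one attempt and no reset: what is moved stays moved. The work goes in short steps, Python scripts to look and compute and a tool call to move; the robot and the scene stay as the last step left them, time stands still between calls to the robot, and variables do not carry over. Pictures are saved under pics/ and viewed, at most 10 in all, crops included, and the job is handed in when it is done.

Besides the shell and the picture viewer there is one more tool, called after "Request:" by a JSON object that holds its "fn" and its "kwargs". play_rows: Moves the arm, as the interface text tells. Its arguments: {"type":"object","properties":{"steps":{"type":"array"},"claw":{"type":"number"}},"required":["steps"]}

```bash
mkdir -p pics
python3 - <<'E'
from plant import manip, vision, order
import cv2,numpy as np
for n in("top","scene"):
    p,d=vision.grab_frame(n); cv2.imwrite(f"pics/{n}0.png",p); np.save(f"pics/{n}0.npy",d)
    i=vision.camera_info(n); print(n,{k:np.round(v,4).tolist() if not isinstance(v,str) else v for k,v in i.items()})
print(vision.camera_info("wrist"))
s=manip.state();print(s)
E
```

```text
top {'K': [[494.7196, 0.0, 315.942], [0.0, 494.7196, 200.3765], [0.0, 0.0, 1.0]], 'eye': [0.4214, 0.0392, 1.02], 'orientation': [-0.0412, 0.7096, -0.7021, 0.0427]}
scene {'K': [[418.6599, 0.0, 319.953], [0.0, 418.6599, 198.9436], [0.0, 0.0, 1.0]], 'eye': [-0.1164, 0.5049, 0.4258], 'orientation': [0.2343, -0.3936, 0.7517, -0.4744]}
{'K': array([[353.09756525,   0.        , 323.22860323],
       [  0.        , 353.09756525, 197.67798063],
       [  0.        ,   0.        ,   1.        ]]), 'T_tool_cam': array([[-5.44716712e-04, -9.63032879e-01, -2.69383329e-01,
         6.71724369e-02],
       [ 9.99999786e-01, -4.27240615e-04, -4.94721913e-04,
         1.18622061e-03],
       [ 3.61341969e-04, -2.69383541e-01,  9.63032906e-01,
        -1.43484634e-01],
       [ 0.00000000e+00,  0.00000000e+00,  0.00000000e+00,
         1.00000000e+00]])}
{'time': 0.1, 'joint_pos': array([ 1.16799917e+00,  5.33253594e-02,  1.61417522e+00, -8.84023924e-06,
        1.47600553e+00, -1.19030066e-01]), 'joint_vel': array([-6.05799262e-04, -1.45206955e-03, -2.99786605e-03,  1.19568773e-03,
       -7.38906793e-04,  5.16274144e-05]), 'joint_efforts': array([ 1.69858695e-04, -3.94905567e+01, -3.71361566e+01, -1.71165434e-04,
        4.01897763e-03, -1.59645123e-05]), 'tool_pos': array([0.17477741, 0.59946754, 0.23015349]), 'tool_rot': array([-2.42550653e-04,  1.41407501e-01,  9.89951011e-01, -9.25485451e-04]), 'contact_force': array([-0.12139823, -0.46318314,  0.0281822 ]), 'ft_torque': array([ 0.00732937, -0.01552977,  0.03693465]), 'grasp_force': 0.0, 'gripper_width': 0.9954608834329655}
```

View pics/top0.png

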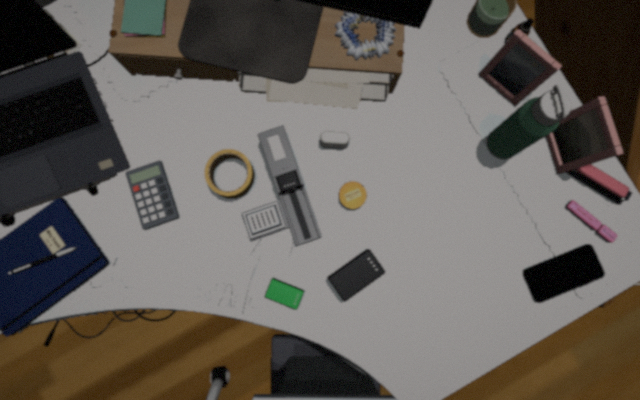

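View pics/scene0.png

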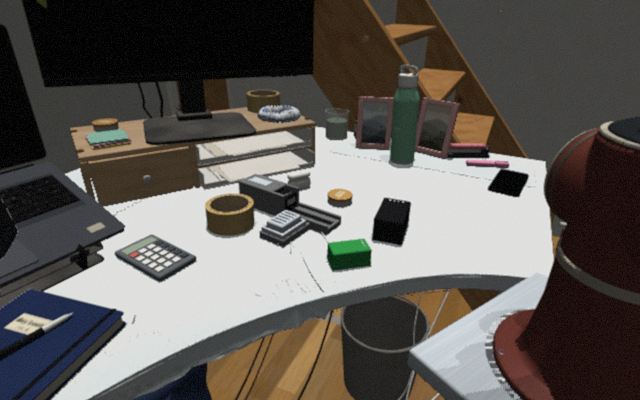

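The top view shows the grey dock from (270,130) to its open end at (312,240), with the ribbed key at (263,221).

Three things could be taken for the pack:
- the black one in the dock at (289,182)
- the green one at (284,293), which is excluded
- the larger black one at (356,275), also excluded

I choose the parked one at (289,182) and check it in a crop.

```bash
cat > h.py <<'E'
import numpy as np,cv2
from scipy.spatial.transform import Rotation as R
from plant import manip,vision
def rot(q): return R.from_quat([q[1],q[2],q[3],q[0]]).as_matrix()
def cam(n,st=None):
    i=vision.camera_info(n); K=np.array(i["K"])
    if n=="wrist":
        st=st or manip.state(); T=np.array(i["T_tool_cam"]); Rt=rot(st["tool_rot"])
        return K,Rt@T[:3,:3],Rt@T[:3,3]+st["tool_pos"]
    return K,rot(i["orientation"]),np.array(i["eye"])
def cast(c,uv,z):
    K,Rm,e=c; uv=np.atleast_2d(uv).astype(float)
    r=(Rm@np.linalg.inv(K)@np.c_[uv,np.ones(len(uv))].T).T
    return e+r*((z-e[2])/r[:,2])[:,None]
def cloud(c,d):
    K,Rm,e=c; v,u=np.mgrid[:d.shape[0],:d.shape[1]]
    p=np.stack([(u-K[0,2])/K[0,0]*d,(v-K[1,2])/K[1,1]*d,d],-1)
    return p@Rm.T+e
E
python3 - <<'E'
from h import *
p=cv2.imread("pics/top0.png");d=np.load("pics/top0.npy");c=cam("top")
P=cloud(c,d)
cv2.imwrite("pics/crop1.png",cv2.resize(p[115:255,200:380],None,fx=4,fy=4,interpolation=cv2.INTER_CUBIC))
z=(P[...,2]*1000).round().astype(int)
print("desk z",np.median(z[255:265,200:240]), "key z",z[215:228:4,252:280:4], "bay",z[140:175:8,268:284:4],"runway",z[200:240:6,296:310:3])
# ridge: key region height mask 30..42mm
m=((P[...,2]>.028)&(P[...,2]<.044)); m[:198]=0;m[245:]=0;m[:,:235]=0;m[:,292:]=0
n,l,s,_=cv2.connectedComponentsWithStats(m.astype(np.uint8))
k=1+np.argmax(s[1:,4]);q=P[l==k][:,:2]
print(s[k],cv2.minAreaRect((q*1000).astype(np.float32)))
m=(P[...,2]>.05)&(P[...,2]<.06);m[:115]=0;m[200:]=0;m[:,:255]=0;m[:,310:]=0
n,l,s,_=cv2.connectedComponentsWithStats(m.astype(np.uint8))
k=1+np.argmax(s[1:,4]);q=P[l==k][:,:2]
print(s[k],cv2.minAreaRect((q*1000).astype(np.float32)))
E
```

```text
desk z 0.0 key z [[38 31 38 37 36 35 38]
 [34 36 33 33 34 35 35]
 [34 34 38 37 33 38 34]
 [36 35 34 36 34 22 26]] bay [[52 59 54 55]
 [54 54 55 55]
 [58 53 55 58]
 [56 55 58 54]
 [ 1 55 56 55]] runway [[12 12 11 11 16]
 [13 10 12 11 19]
 [12 11 13 11 17]
 [13 15 13 13 15]
 [15 12 10 13 13]
 [10 10 11 14 11]
 [11 16 11 11 12]]
[246 206  34  28 606] ((499.4221496582031, 145.28073120117188), (40.19013977050781, 62.680755615234375), 19.822757720947266)
[ 257  125   46   68 1379] ((620.0225830078125, 111.00138854980469), (126.93937683105469, 54.959983825683594), 19.860572814941406)
```

View pics/crop1.png

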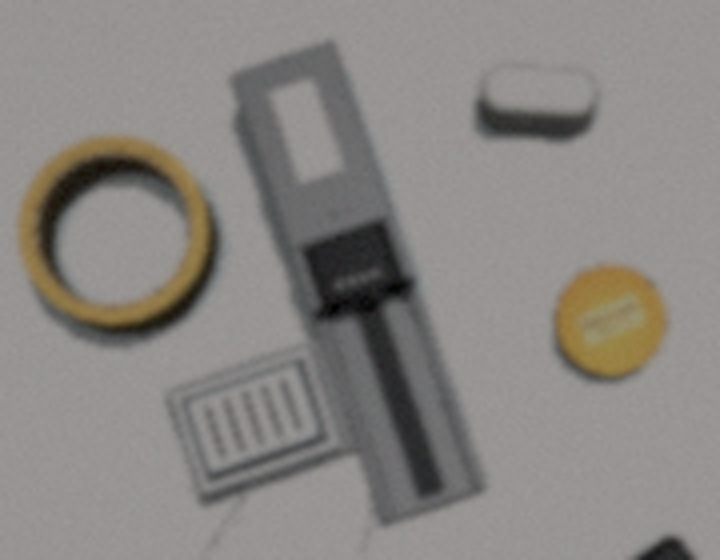

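The crop confirms the parked pack in the dock. The measured key is 40x63 mm and the bay 127x55 mm, which matches the sizes given. Dock yaw is 19.85° and its origin is about (0.5613, 0.0905). I'm moving over it now.

Request:
{"fn": "play_rows", "kwargs": {"steps": [[[-29,-23.5,0,0,0,-3],[-58,-47,0,0,0,-6],[-87,-70.5,0,0,0,-9],[-116,-94,0,0,0,-12],[-145,-117.5,0,0,0,-15],[-174,-141,0,0,0,-18],[-203,-164.5,0,0,0,-21],[-232,-188,0,0,0,-24],[-261,-211.5,0,0,0,-27],[-290,-235,0,0,0,-30],[-319,-258.5,0,0,0,-33],[-348,-282,0,0,0,-36]]], "claw": 0.4}}

```text
time: 1.1
tool_pos: [0.4305, 0.2301, 0.2309]
tool_rot: [-0.0, -0.173, 0.985, -0.0]
contact_force: [-0.5, 0.5, -0.3]
gripper_width: 0.702
grasp_force: 0.0
```

```bash
cat > rel.py <<'E'
from h import *
import sys
a=np.radians(19.85);X=np.array([np.cos(a),np.sin(a),0]);Y=np.array([-X[1],X[0],0]);O=np.array([.5613,.0905,0])
def rel(dx,dy,z):
    s=manip.state();Rt=rot(s["tool_rot"]);t=O+X*dx/1e3+Y*dy/1e3+[0,0,z/1e3]
    G=np.c_[-X,Y,[0,0,-1]]
    p=s["tool_pos"]-O
    print("dock",np.round([p@X*1e3,p@Y*1e3,p[2]*1e3],1),"shift",np.round(Rt.T@(t-s["tool_pos"])*1e3,1),"turn",np.round(R.from_matrix(Rt.T@G).as_rotvec(degrees=True),2),
     "F",np.round(s["contact_force"],2),"w",round(s["gripper_width"],3),"t",s["time"],"q6",s["joint_pos"].round(2))
if __name__=="__main__": rel(*map(float,sys.argv[1:4]))
E
python3 rel.py -40 37 130
```

```text
dock [-75.6 175.7 230.9] shift [ -35.6 -138.7  100.9] turn [ 0.   -0.02  0.04] F [-0.51  0.54 -0.27] w 0.702 t 1.1 q6 [ 0.34 -0.28  1.92  0.    1.5  -1.58]
```

Request:
{"fn": "play_rows", "kwargs": {"steps": [[[-6,-23,17,0,0,0],[-12,-46,34,0,0,0],[-18,-69,51,0,0,0],[-24,-92,68,0,0,0],[-30,-115,85,0,0,0],[-36,-139,101,0,0,0],[-36,-139,101,0,0,0],[-36,-139,101,0,0,0]]]}}

```text
time: 1.77
tool_pos: [0.5101, 0.1123, 0.1286]
tool_rot: [-0.002, -0.17, 0.985, 0.0]
contact_force: [0.2, -0.1, 0.7]
gripper_width: 0.703
grasp_force: 0.0
```

```bash
python3 rel.py -40 37 60
python3 - <<'E'
from h import *
from rel import O,X,Y
c=cam("wrist");p,d=vision.grab_frame("wrist");P=cloud(c,d)-O
q=np.stack([P@X,P@Y,P[...,2]],-1)*1e3
K,Rm,e=c
for n,w in {"key":(-40,72,36),"catch":(-40,0,30),"front":(0,0,46),"kc1":(-60,42,36),"kc2":(-20,102,36),"end":(-110,0,12)}.items():
    g=O+X*w[0]/1e3+Y*w[1]/1e3+[0,0,w[2]/1e3];k=K@Rm.T@(g-e);uv=(k[:2]/k[2]).astype(int);print(n,uv)
    cv2.circle(p,tuple(int(i) for i in uv),3,(0,0,255),-1)
cv2.imwrite("pics/w1.png",p)
m=(q[...,2]>30)&(q[...,2]<41)&(q[...,0]<-10)&(q[...,0]>-75)&(q[...,1]>35)&(q[...,1]<112)
if m.sum(): print(m.sum(),np.percentile(q[m],[2,50,98],axis=0).round(1))
E
```

```text
dock [-40.7  37.9 128.6] shift [-1.  -0.9 68.6] turn [ 0.07 -0.2  -0.24] F [ 0.23 -0.06  0.72] w 0.703 t 1.7667 q6 [ 0.07 -0.1   1.94  0.    1.31 -1.84]
key [371 199]
catch [269 198]
front [268 259]
kc1 [328 171]
kc2 [413 226]
end [268  96]
4730 [[-58.5  41.5  33.4]
 [-40.7  69.7  36.9]
 [-20.7  98.2  38.4]]
```

View pics/w1.png

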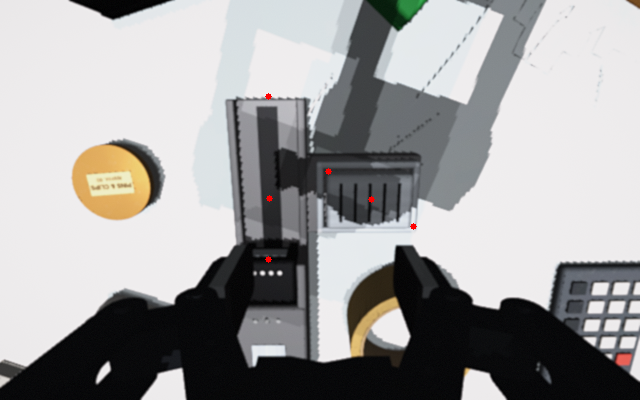

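The wrist view shows the projected key centre (371,199), runway (269,198) and pack front (268,259) landing on the real features. The fingers straddle the runway and key as planned, so I'm descending to just above the key.

Request:
{"fn": "play_rows", "kwargs": {"steps": [[[-1,-1,17,0,0,0],[-1,-1,34,0,0,0],[-1,-1,51,0,0,0],[-1,-1,68,0,0,0],[-1,-1,82,0,0,0],[-1,-1,82,0,0,0],[-1,-1,82,0,0,0],[-1,-1,82,0,0,0]]]}}

```text
time: 2.48
tool_pos: [0.513, 0.1132, 0.0499]
tool_rot: [0.001, -0.172, 0.985, -0.0]
contact_force: [-0.2, 0.6, -0.3]
gripper_width: 0.701
grasp_force: 0.0
```

```bash
python3 rel.py -40 37 28
python3 - <<'E'
from h import *
p,d=vision.grab_frame("scene");cv2.imwrite("pics/s1.png",cv2.resize(p[100:260,200:400],None,fx=4,fy=3.75/1,interpolation=cv2.INTER_CUBIC)[:600,:800])
E
```

```text
dock [-37.7  37.8  49.9] shift [ 2.4 -0.8 21.9] turn [-0.03  0.13 -0.05] F [-0.16  0.62 -0.31] w 0.701 t 2.4833 q6 [ 0.08  0.    1.99  0.    1.15 -1.84]
```

View pics/s1.png

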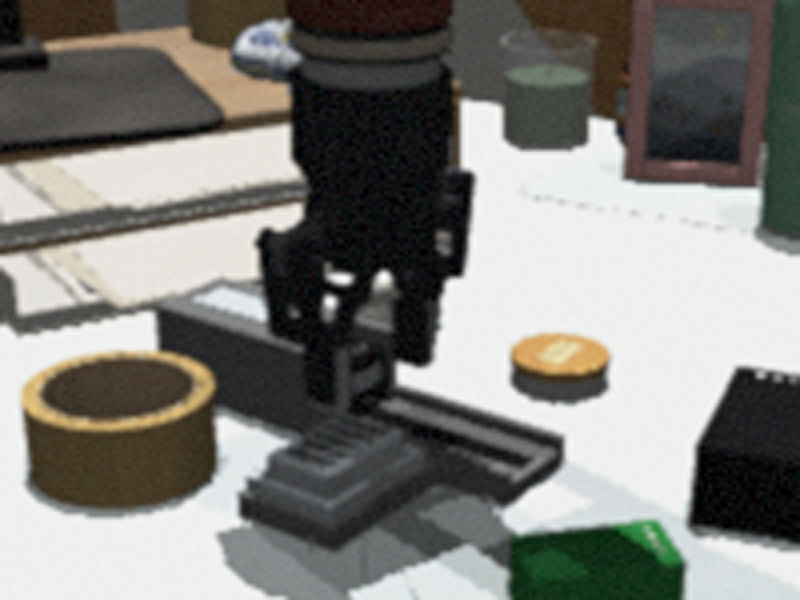

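The scene crop shows one finger hovering over the ribbed key (350,430) and the other over the runway (420,350), both clear. I'll go down in small steps.

Request:
{"fn": "play_rows", "kwargs": {"steps": [[[3,-1,3,0,0,0],[3,-1,6,0,0,0],[3,-1,9,0,0,0],[3,-1,12,0,0,0],[3,-1,12,0,0,0],[3,-1,12,0,0,0]]]}}

```text
time: 3.03
tool_pos: [0.5095, 0.1105, 0.0359]
tool_rot: [-0.0, -0.171, 0.985, 0.0]
contact_force: [-0.9, 0.5, 0.6]
gripper_width: 0.7
grasp_force: 0.0
```

```bash
python3 rel.py -40 37 28
```

```text
dock [-42.   36.4  35.9] shift [-2.   0.6  7.9] turn [ 0.01 -0.05 -0.12] F [-0.91  0.47  0.56] w 0.7 t 3.0333 q6 [ 0.07  0.02  2.   -0.    1.13 -1.84]
```

Request:
{"fn": "play_rows", "kwargs": {"steps": [[[0,0,2,0,0,0],[0,0,4,0,0,0],[0,0,5,0,0,0],[0,0,5,0,0,0]]]}}

```text
time: 3.37
tool_pos: [0.5097, 0.1106, 0.0311]
tool_rot: [-0.0, -0.171, 0.985, 0.0]
contact_force: [-0.4, -0.3, 0.1]
gripper_width: 0.703
grasp_force: 0.0
```

Request:
{"fn": "play_rows", "kwargs": {"steps": [[[0,0,2,0,0,0],[0,0,3,0,0,0],[0,0,3,0,0,0],[0,0,3,0,0,0]]]}}

```text
time: 3.7
tool_pos: [0.51, 0.1106, 0.0285]
tool_rot: [0.0, -0.171, 0.985, 0.0]
contact_force: [0.5, -0.0, 2.4]
gripper_width: 0.702
grasp_force: 1.0
```

Contact: the tips stand about 7 mm behind the TCP. I'll press on through the latch.

Request:
{"fn": "play_rows", "kwargs": {"steps": [[[0,0,2,0,0,0],[0,0,4,0,0,0],[0,0,6,0,0,0],[0,0,6,0,0,0],[0,0,6,0,0,0],[0,0,6,0,0,0]]]}}

```text
time: 4.2
tool_pos: [0.5095, 0.1105, 0.0228]
tool_rot: [-0.001, -0.171, 0.985, 0.0]
contact_force: [-5.1, -0.7, 8.8]
gripper_width: 0.7
grasp_force: 5.9
```

```bash
python3 rel.py -40 37 28
python3 - <<'E'
from h import *
from rel import O,X,Y
for n in("wrist","top"):
    p,d=vision.grab_frame(n)
    if n=="wrist": cv2.imwrite("pics/w2.png",p)
    else: cv2.imwrite("pics/t2.png",cv2.resize(p[115:255,200:380],None,fx=4,fy=4,interpolation=cv2.INTER_CUBIC))
E
```

```text
dock [-41.9  36.4  22.8] shift [-1.9  0.6 -5.2] turn [ 0.02 -0.07 -0.12] F [-5.11 -0.69  8.78] w 0.7 t 4.2 q6 [ 0.07  0.04  2.    0.    1.1  -1.84]
```

View pics/w2.png

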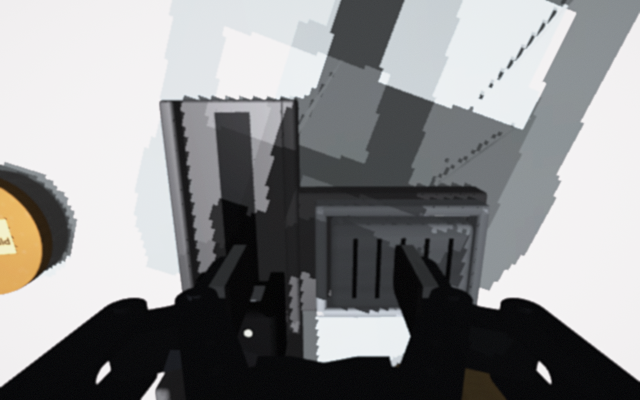

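The wrist view shows the key down and the pack's white dots now at (248,333), up against the runway finger. The wrist also feels about 5 N along -x. I'll measure how far the pack has come out.

Request:
{"fn": "play_rows", "kwargs": {"steps": [[[0,0,0,0,0,0],[0,0,0,0,0,0],[0,0,0,0,0,0],[0,0,0,0,0,0],[0,0,0,0,0,0],[0,0,0,0,0,0]]]}}

```text
time: 4.8
tool_pos: [0.5095, 0.1105, 0.0228]
tool_rot: [-0.001, -0.171, 0.985, 0.0]
contact_force: [-3.8, -1.2, 8.2]
gripper_width: 0.703
grasp_force: 5.8
```

Run:
```python
from h import *
from rel import O,X,Y
for n in ("wrist","top","scene"):
    c=cam(n);p,d=vision.grab_frame(n);P=cloud(c,d)-O
    q=np.stack([P@X,P@Y,P[...,2]],-1)*1e3
    m=(abs(q[...,2]-46)<4)&(abs(q[...,1])<19)&(q[...,0]>-110)&(q[...,0]<32)&(d>0)&(p.max(2)<70)
    print(n,m.sum(),np.percentile(q[m],[1,10,50,90,99],axis=0).round(1).tolist() if m.sum()>5 else "")
print(manip.state()["contact_force"].round(2),manip.state()["time"])
```

```text
wrist 2403 [[-51.9, -5.6, 42.2], [-47.9, 4.2, 43.9], [-23.7, 9.6, 46.7], [-11.3, 16.9, 47.8], [-6.5, 18.3, 49.7]]
top 3 
scene 133 [[-52.2, -15.9, 42.1], [-47.1, -8.4, 43.4], [-21.6, 6.1, 46.7], [-2.9, 16.1, 47.8], [14.1, 18.2, 49.4]]
[-4.04 -0.94  8.98] 4.95
```

View pics/t2.png

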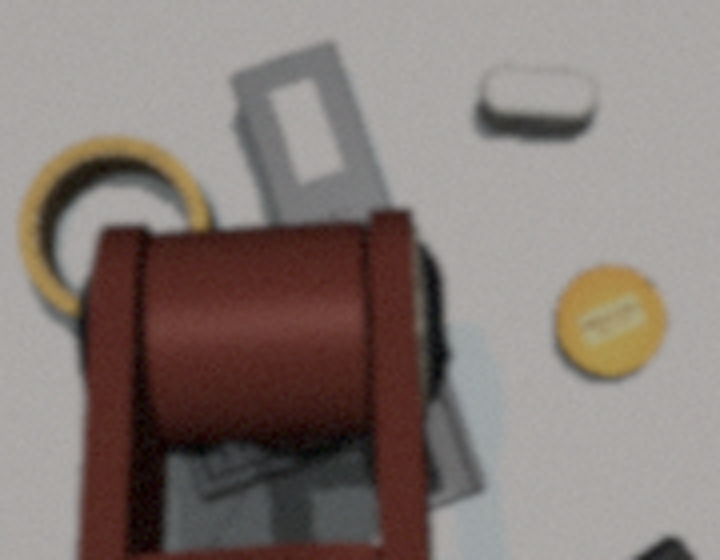

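The top view shows the bystanders unmoved; the arm hides the pack. Depth puts the pack's top about 30 mm out at z = 46 mm, and a steady 4 N push against the finger confirms it is trapped. Handing in.

```bash
python3 -c "
from plant import order
print(order.job_done())"
```

```text
the job is handed in; nothing more can be done
None
```

I pressed the eject key and trapped the battery pack against the other finger, about 30 mm out on the runway; the job was handed in at about 5 s with that finger still holding it.

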